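Hold an award panel over its base

TASK

Grip the tall ceramic award panel by its top edge, slide it straight up out of the slotted rack, and carry it high over the tops of the row of trophies to the marble base with the long slot, on the other side. Stop with the panel hovering about a centimetre above that slot, upright, centred and turned in line with it so that it could be lowered straight in, but never letting it touch the base. Finish while still holding it there, steady (I will put the adhesive in next): do not lower it or let go, and leave the trophies, the bases and the short panels undisturbed where they are.

Things in the scene. Friction and masses are not known exactly. Their poses are not given: they have to be found in the camera images.
- panel: The tall glazed white ceramic award panel, a flat rectangle 8 mm thick (its x), 90 mm wide (its y), 120 mm tall (its z), about 0.2 kg, same both ways round. Origin: centre of its lower edge, z up. It starts upright in one of the three slots of the rack, lower edge 10 mm above the table and top edge 130 mm above it; the upper 80 mm stand clear of the rack.
- panel_foot (a point): Centre of the tall panel's lower edge (same point and axes as panel).
- rack: Fixed pale wooden rack 150 mm (its x) by 112 mm (its y), 50 mm high, with three slots along its y, 11 mm wide, 40 mm deep and open at both ends, centred at x = -42, 0 and +42 mm. A panel stands in each slot on its edge, faces towards the rack's x. Origin: centre of its underside on the table, z up. It may be on the left or the right of the trophy row.
- short_panel_a: A short ceramic panel 8 x 90 x 60 mm (x, y, z) in another slot of the rack, its top 70 mm above the table. Origin: centre of its lower edge.
- short_panel_b: The other short ceramic panel 8 x 90 x 60 mm in the remaining slot, its top 70 mm above the table. Origin: centre of its lower edge.
- step: Fixed wooden display step 480 mm (its x, pointing away from the robot) by 100 mm (its y), 40 mm high, along the middle of the table, between the rack and the bases; three trophies stand on it in a row along its x. Origin: centre of its underside on the table.
- cup_a: Silver two-handled cup 110 mm tall, 76 mm over its handles, standing on the step (its top 150 mm above the table). Origin: centre of its underside.
- cup_b: Brass two-handled cup 100 mm tall, 71 mm over its handles, standing on the step (its top 140 mm above the table). Origin: centre of its underside.
- figure: Brass figure on a square 50 mm marble foot, 108 mm tall, standing on the step (its top 148 mm above the table). Origin: centre of its underside.
- long_base: The target: loose pale marble block 70 mm (its x) by 130 mm (its y), 45 mm high, 0.95 kg, with a slot in its top 16 mm wide (x), 100 mm long (y) and 20 mm deep, in the middle. It lies on a flat grey mat 3 mm thick, so its top is 48 mm above the table. Origin: centre of its underside, z up.
- long_slot (a point): Middle of the long slot's mouth, at the height of the long base's top face; x across the slot, y along it, z up.
- short_base: A smaller pale marble block 70 x 90 x 45 mm with a slot only 50 mm long, for the short panels: not the target. On the same grey mat beside the long base, 48 mm top height. Origin: centre of its underside.
Things that resemble listed ones, but are neither listed nor needed, are in the scene too. What is shaped like the cup_a but pink is not meant.

How it is judged:
By the outcome, as a careful person would: the job done as asked, in the order asked, and still so for the second after the job is handed in, while the arm keeps its last pose, push and grip.
It also fails if it takes over 48 s, if anything falls off the work surface, if the arm or the gripper's body presses on something with over 40 N, if the wrist force passes 120 N, or if a joint passes its speed limit or range.

ROBOT

A 6-joint arm with a two-finger parallel gripper is mounted at the origin on the work surface. World frame = base frame: x ahead of the robot, y to its left, z up, the work surface at z = 0. Lengths are in m, angles in rad, forces in N, time in s.
With the tool pointing down it reaches from about 0.375 to 0.75 m from the base axis. Payload 9 kg.
Tool frame: the origin (TCP) lies between the finger pads; the fingertips stand 14 mm ahead of it and the grasp point (between the pads) lies 5 mm behind it; z points along the fingers, y is the line along which they close (so a half turn about z gives the same grasp; the last joint's range is limited). The gripper opens to 85 mm and grips with 20 to 120 N. Pads are 22 mm wide; open, the fingers measure 114 mm over their backs; the gripper's body (76 mm by 85 mm) begins 54 mm behind the grasp point. The pads swing forward as they close: fully open they stand 13 mm farther back than shut.
Start: joints at [-1.443, 0.104, 0.097, 1.564, 0, 1.353], TCP at [0.203, -0.565, 0.245] pointing down, gripper open.
Joint ranges: [-2.99, 2.99], [-0.84, 1.86], [-1.1, 1.16], [-1.84, 2.11], [-1.51, 1.56], [-3.14, 3.14]. Speed limits (rad/s): [2.22, 2.22, 2.57, 3.14, 3.14, 3.14].

INTERFACE

Orientations are given as a unit quaternion [x, y, z, w].
In Python, from rig import * gives the robot as it stands. The module is installed in compiled form; this text tells all that it offers.
- The arm moves only by the tool servo_tool, never from a script. Its argument "deltas" is a list of rows, each an object of numbers: "tx", "ty", "tz": the shift along the tool's x, y, z in units of 25 mm (1.0 is 25 mm); "rx", "ry", "rz": the turn, a rotation vector about the tool's x, y, z in units of 6 degrees (1.0 is 6 degrees); "fingers": the opening, from 0 (shut) to 1 (fully open). In form: [{"tx": .., "ty": .., "tz": .., "rx": .., "ry": .., "rz": .., "fingers": ..}, ...]. A call has 1 to 8 rows; each row is the pose to reach, as a shift and turn from the pose commanded when the call began, along the tool's axes at that moment; what a row does not reach only later rows make up. A row lasts 1/10 s, in which the tool goes at most 50 mm and 8.59 degrees, less where a joint would pass 70% of its speed; a pose out of reach is approached as far as the arm can. A call with a gripper value outside its range is refused whole. The fingers move at their own pace and stop on an object; "newtons" is the grip in N (left out, the last holds). Time passes only in rows, so rows that repeat a pose let the fingers close. It gives the time, the measured TCP pose, the force, the opening and the grip force at its end, in the units of the state.
- observe(): the state, without advancing time (a new reading comes with each control period).
- capture(name): name is "side" or "top" or "wrist"; returns (picture, depth): 384x512x3 uint8, red, green, blue; 384x512 float32, m along the optical axis (not along the pixel's ray), 0 where there is no reading.
- camera_model(name): a dict with "camera_matrix" (3x3 intrinsics, pixels), "origin" and "attitude" of the camera in the world. Camera axes: x right, y down, z forward; pixel columns grow to the right and rows downward; lengths in m; the calibration is good to about 2 mm. A picture is of the moment at which its call begins: read the wrist's pose just before it. camera_model takes no time and is no camera call; for the wrist camera it gives the pose at the moment of the call.
- sign_off(): hands the job in; it is judged then, once.
The state is a dict: "clock": time; "qpos": joint angles; "qvel": joint speeds; "effort": joint torques, N m; "ee_pos": TCP position; "ee_rot": TCP orientation; "contact_force": force on the tool from outside, world axes, zero at the start; "torque": the same for the moment, N m; "width": opening from 0.0 (shut) to 1.0 (fully open); "gripper_force": force on a finger pad.
Only numpy, scipy, OpenCV 4.12 (cv2) and the standard library are available. Lean on these libraries where they do the work, as an engineer would, in place of code of your own. Each camera call takes 0.05 s, during which the arm holds its last target. There are 200 camera calls.

## Working session

There is one attempt and no reset: what is moved stays moved. The work goes in short steps, Python scripts to look and compute and a tool call to move; the robot and the scene stay as the last step left them, time stands still between calls to the robot, and variables do not carry over. Pictures are saved under pics/ and viewed, at most 10 in all, crops included, and the job is handed in when it is done.

Besides the shell and the picture viewer there is one more tool, called after "Request:" as a command line: name --argument value ..., lists and objects as JSON in quotes. servo_tool: Moves the arm, as the interface text tells. Its arguments: {"type":"object","properties":{"deltas":{"type":"array"},"newtons":{"type":"number"}},"required":["deltas"]}

```bash
mkdir -p pics; cat > h.py <<'E'
from rig import *
import numpy as np, cv2
from scipy.spatial.transform import Rotation as R
def cam(n):
    m=camera_model(n); a=np.array(m["attitude"],float)
    Rm=a if a.shape==(3,3) else R.from_quat(a).as_matrix()
    return np.array(m["camera_matrix"]),np.array(m["origin"]),Rm
def points(n,depth,c=None):
    K,o,Rm=c or cam(n)
    v,u=np.mgrid[:depth.shape[0],:depth.shape[1]]
    p=np.stack([(u-K[0,2])/K[0,0]*depth,(v-K[1,2])/K[1,1]*depth,depth],-1)
    return p@Rm.T+o
def snap(n,f):
    c=cam(n); im,d=capture(n); cv2.imwrite(f"pics/{f}.png",im[...,::-1]); np.savez(f"{f}.npz",im=im,d=d,K=c[0],o=c[1],R=c[2])
    return im,d,points(n,d,c)
E
python3 - <<'E'
from h import *
for n in("top","side"):
    im,d,P=snap(n,n+"0"); print(camera_model(n))
o=observe();print(o)
a=cv2.imread("pics/top0.png");b=cv2.imread("pics/side0.png")
E
```

```text
{'camera_matrix': array([[419.91702273,   0.        , 257.25882569],
       [  0.        , 419.91702273, 183.57455792],
       [  0.        ,   0.        ,   1.        ]]), 'origin': array([ 0.38010436, -0.01634514,  0.94198773]), 'attitude': array([-0.69644133,  0.71125332, -0.06157977,  0.07277445])}
{'camera_matrix': array([[386.19092941,   0.        , 258.05747966],
       [  0.        , 386.19092941, 194.28069   ],
       [  0.        ,   0.        ,   1.        ]]), 'origin': array([ 0.5348093 , -0.82195601,  0.62263921]), 'attitude': array([ 0.88045078, -0.02745417,  0.01355589, -0.4731479 ])}
{'clock': 0.1, 'qpos': array([-1.44269780e+00,  1.04591231e-01,  9.65476929e-02,  1.56391558e+00,
       -2.54657308e-05,  1.35312178e+00]), 'qvel': array([ 0.00095825, -0.00054707,  0.00312683, -0.00150822, -0.00093938,
       -0.00072918]), 'effort': array([ 6.35861215e-03, -5.58200276e+01,  5.04725683e+01,  1.26601863e-02,
       -2.63211296e-04,  2.34431205e-06]), 'ee_pos': array([ 0.20333309, -0.56419041,  0.24462876]), 'ee_rot': array([ 9.85092142e-01,  1.72026546e-01,  1.33106578e-05, -5.81380503e-04]), 'contact_force': array([-0.4230483 ,  0.96240659, -0.99686174]), 'torque': array([0.03319538, 0.0080008 , 0.05469694]), 'gripper_force': 0.0, 'width': 1.0002599523452582}
```

View pics/top0.png

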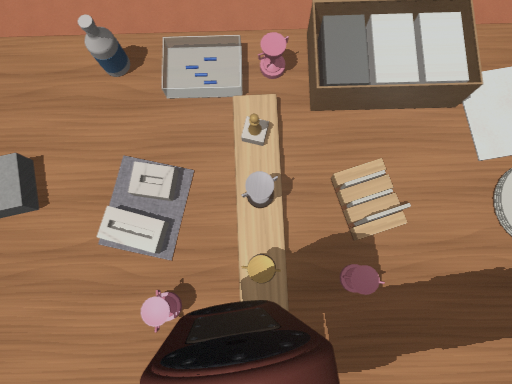

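View pics/side0.png

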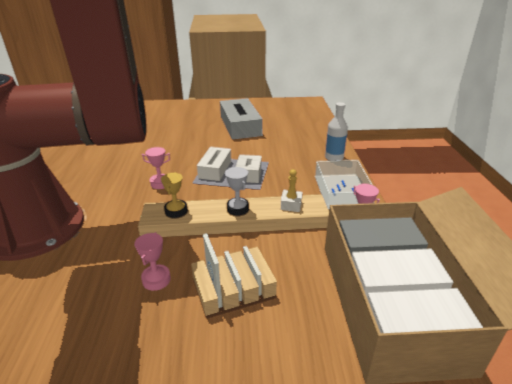

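The top view shows the rack at about (370,198), with the tall panel in the slot nearest the robot at (388,213). The long base is at (132,229), the short base at (153,180), and the trophies run along columns 245-275. The side view agrees.

```bash
cat > m.py <<'E'
from h import *
def rect(xy):
    (c,s,a)=cv2.minAreaRect(np.float32(xy)*1000)
    b=cv2.boxPoints((c,s,a)); e=[b[1]-b[0],b[2]-b[1]]; e=max(e,key=np.linalg.norm)
    return np.round(c,1),np.round(s,1),round(float(np.degrees(np.arctan2(e[1],e[0])))%180,2)
E
python3 - <<'E'
from m import *
for n in("top","side"):
    z=np.load(n+"0.npz");P=points(n,z["d"],(z["K"],z["o"],z["R"]));im=z["im"].astype(int);ok=z["d"]>0
    if n=="top": roi={"rack":(slice(150,245),slice(325,415)),"mat":(slice(155,262),slice(92,200))}
    else: roi={"rack":(slice(230,315),slice(190,280)),"mat":(slice(145,190),slice(190,272))}
    Q=P[roi["rack"]].reshape(-1,3)
    for lo,hi in((.115,.14),(.06,.08),(.04,.058)):
        s=Q[(Q[:,2]>lo)&(Q[:,2]<hi)]; print(n,"rack",lo,len(s),rect(s[:,:2]),np.round(np.percentile(s[:,2],[5,50,95]),4))
    Q=P[roi["mat"]];m=((Q[...,2]>.04)&(Q[...,2]<.056)).astype(np.uint8)
    k,L,st,_=cv2.connectedComponentsWithStats(m)
    for i in range(1,k):
        if st[i,4]>60: s=Q[L==i];print(n,"base",st[i],rect(s[:,:2]),np.median(s[:,2]))
    # ray plane for the top, by colour: white outline and dark slot
    if n=="top":
        K,o,Rm=z["K"],z["o"],z["R"]
        g=cv2.cvtColor(z["im"],cv2.COLOR_RGB2GRAY)
        cv2.imwrite("pics/z.png",cv2.hconcat([cv2.resize(z["im"][165:255,90:200],None,fx=3.6,fy=3.6),cv2.resize(z["im"][150:240,325:415],None,fx=3.6,fy=3.6)])[...,::-1])
    Q=P.reshape(-1,3); 
    for c in((.0,.2),):
        s=Q[(abs(Q[:,1])<.07)&(Q[:,0]>.3)&(Q[:,0]<.75)&(Q[:,2]>.125)&(Q[:,2]<.16)];print("trophy max",len(s),s.max(0),s.min(0))
E
```

```text
top rack 0.115 207 (array([ 476.3, -257.3]), array([ 7.7, 88.7]), 107.07) [0.1171 0.1289 0.1315]
top rack 0.06 364 (array([ 516.1, -243.9]), array([92.6, 91.5]), 16.97) [0.0633 0.0691 0.0721]
top rack 0.04 2948 (array([ 516.6, -244.2]), array([150.2, 113.2]), 16.94) [0.0463 0.0493 0.0522]
top base [  36    7   47   37 1186] (array([567.4, 228.1]), array([91.4, 70.9]), 80.63) 0.047661452845772
top base [   5   51   68   47 1676] (array([460.7, 269.3]), array([131.5,  70.1]), 73.96) 0.04773942551859217
trophy max 1392 [0.67578882 0.02681446 0.15433961] [ 0.3479122  -0.04463656  0.12504355]
side rack 0.115 201 (array([ 477.1, -258.5]), array([ 8.2, 91.8]), 107.08) [0.1176 0.1297 0.1314]
side rack 0.06 437 (array([ 516.9, -246. ]), array([93. , 91.4]), 17.5) [0.0615 0.0698 0.0757]
side rack 0.04 2415 (array([ 517. , -244.5]), array([150.3, 116.4]), 16.95) [0.0439 0.0502 0.0524]
side base [  7   2  34  23 447] (array([462.2, 267.6]), array([134.6,  72.1]), 73.29) 0.047218752916406315
side base [ 47  10  25  18 301] (array([569.1, 228.7]), array([97. , 70.4]), 80.85) 0.04737655023581233
trophy max 722 [0.68111259 0.02675497 0.15220305] [ 0.34830844 -0.04679745  0.12504836]
```

View pics/z.png

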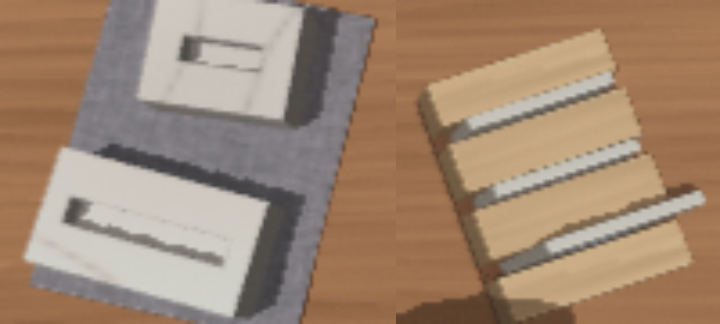

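The tall panel's top is centred near (0.4767, -0.258), with its long axis at 107°. The long slot is near (0.461, 0.269), long axis about 74°. The slots and panels are all clear in the crop. Next I work out the approach move.

```bash
cat > go.py <<'E'
from m import *
import sys
# usage: go.py x y z(mm) yaw_of_tool_y(deg)
x,y,z,a=map(float,sys.argv[1:5]); a=np.radians(a)
s=observe(); Rc=R.from_quat(s["ee_rot"]); 
T=R.from_matrix(np.array([[-np.sin(a),np.cos(a),0],[np.cos(a),np.sin(a),0],[0,0,-1]]).T)
rv=(Rc.inv()*T).as_rotvec(degrees=True)/6
t=Rc.inv().apply(np.array([x,y,z])/1000-s["ee_pos"])/.025
print("t",t.round(3),"r",rv.round(3),"q",s["qpos"].round(2),"t",s["clock"],s["contact_force"].round(1),s["width"],s["gripper_force"])
E
python3 go.py 476.6 -257.8 245 17
```

```text
t [ 1.4437e+01 -7.8260e+00 -3.0000e-03] r [-7.0000e-03 -1.0000e-02 -1.4531e+01] q [-1.44  0.1   0.1   1.56 -0.    1.35] t 0.1 [-0.4  1.  -1. ] 1.0002599523452582 0.0
```

Request:
servo_tool --deltas '[{"tx": 0.8, "ty": -0.43, "rz": -0.8}, {"tx": 2.0, "ty": -1.08, "rz": -2.0}, {"tx": 3.2, "ty": -1.74, "rz": -3.2}, {"tx": 4.4, "ty": -2.4, "rz": -4.4}, {"tx": 5.6, "ty": -3.05, "rz": -5.6}, {"tx": 6.8, "ty": -3.7, "rz": -6.8}, {"tx": 8.0, "ty": -4.35, "rz": -8.0}, {"tx": 8.7, "ty": -4.75, "rz": -8.7, "fingers": 1}]'

```text
validation failed for argument at $.de...
```

```bash
python3 go.py 476.6 -257.8 245 17
```

```text
t [ 1.4437e+01 -7.8260e+00 -3.0000e-03] r [-7.0000e-03 -1.0000e-02 -1.4531e+01] q [-1.44  0.1   0.1   1.56 -0.    1.35] t 0.1 [-0.4  1.  -1. ] 1.0002599523452582 0.0
```

Request:
servo_tool --deltas '[{"tx": 0.8, "ty": -0.43, "tz": 0.0, "rx": 0.0, "ry": 0.0, "rz": -0.8, "fingers": 1.0}, {"tx": 2.0, "ty": -1.08, "tz": 0.0, "rx": 0.0, "ry": 0.0, "rz": -2.0, "fingers": 1.0}, {"tx": 3.2, "ty": -1.74, "tz": 0.0, "rx": 0.0, "ry": 0.0, "rz": -3.2, "fingers": 1.0}, {"tx": 4.4, "ty": -2.4, "tz": 0.0, "rx": 0.0, "ry": 0.0, "rz": -4.4, "fingers": 1.0}, {"tx": 5.6, "ty": -3.05, "tz": 0.0, "rx": 0.0, "ry": 0.0, "rz": -5.6, "fingers": 1.0}, {"tx": 6.8, "ty": -3.7, "tz": 0.0, "rx": 0.0, "ry": 0.0, "rz": -6.8, "fingers": 1.0}, {"tx": 8.0, "ty": -4.35, "tz": 0.0, "rx": 0.0, "ry": 0.0, "rz": -8.0, "fingers": 1.0}, {"tx": 8.7, "ty": -4.75, "tz": 0.0, "rx": 0.0, "ry": 0.0, "rz": -8.7, "fingers": 1.0}]'

```text
clock: 0.9
ee_pos: [0.369, -0.3771, 0.2451]
ee_rot: [0.807, 0.59, 0.0, -0.0]
contact_force: [-0.6, 0.8, -1.1]
width: 1.001
gripper_force: 0.0
```

```bash
python3 go.py 476.6 -257.8 245 17
```

```text
t [5.852 2.657 0.006] r [ 0.    -0.006 -5.772] q [-1.04 -0.12 -0.12  1.56  0.    0.83] t 0.9 [-0.6  0.8 -1.1] 1.0013192148234151 0.0
```

Request:
servo_tool --deltas '[{"tx": 1.0, "ty": 0.45, "tz": 0.0, "rx": 0.0, "ry": 0.0, "rz": -1.0, "fingers": 0.6}, {"tx": 2.1, "ty": 0.95, "tz": 0.0, "rx": 0.0, "ry": 0.0, "rz": -2.1, "fingers": 0.6}, {"tx": 3.2, "ty": 1.45, "tz": 0.0, "rx": 0.0, "ry": 0.0, "rz": -3.2, "fingers": 0.6}, {"tx": 4.3, "ty": 1.95, "tz": 0.0, "rx": 0.0, "ry": 0.0, "rz": -4.3, "fingers": 0.6}, {"tx": 5.2, "ty": 2.4, "tz": 0.0, "rx": 0.0, "ry": 0.0, "rz": -5.2, "fingers": 0.6}, {"tx": 5.85, "ty": 2.66, "tz": 0.0, "rx": 0.0, "ry": 0.0, "rz": -5.77, "fingers": 0.6}, {"tx": 5.85, "ty": 2.66, "tz": 0.0, "rx": 0.0, "ry": 0.0, "rz": -5.77, "fingers": 0.6}, {"tx": 5.85, "ty": 2.66, "tz": 0.0, "rx": 0.0, "ry": 0.0, "rz": -5.77, "fingers": 0.6}]'

```text
clock: 1.7
ee_pos: [0.476, -0.2604, 0.245]
ee_rot: [0.598, 0.802, -0.0, -0.0]
contact_force: [0.9, -0.3, 0.5]
width: 0.605
gripper_force: 0.0
```

```bash
cat > wr.py <<'E'
from m import *
import sys
im,d,P=snap("wrist",sys.argv[1]); lo,hi=float(sys.argv[2]),float(sys.argv[3])
s=observe(); c=s["ee_pos"]
m=(d>0)&(P[...,2]>lo)&(P[...,2]<hi)&(np.hypot(P[...,0]-c[0],P[...,1]-c[1])<float(sys.argv[4]))
k,L,st,_=cv2.connectedComponentsWithStats(m.astype(np.uint8))
for i in range(1,k):
    if st[i,4]>150: print(st[i],rect(P[L==i][:,:2]),np.median(P[L==i][:,2]))
E
python3 go.py 476.6 -257.8 200 17; python3 wr.py w1 .122 .137 .09
```

```text
t [0.094 0.054 1.799] r [-0.005 -0.003 -0.067] q [-0.74 -0.07 -0.08  1.56 -0.    0.54] t 1.7 [ 0.9 -0.3  0.5] 0.6050488890584956 0.0
[256 139   8  93 736] (array([ 477.1, -257.4]), array([ 6.9, 90. ]), 106.52) 0.13001561021699182
```

View pics/w1.png

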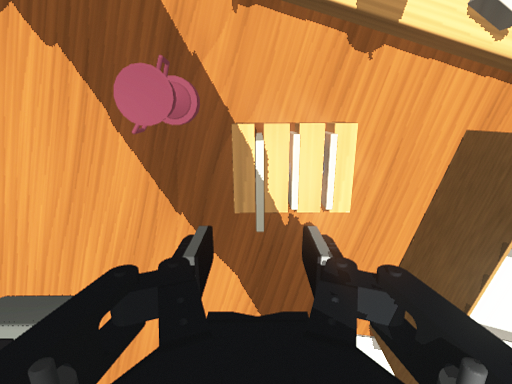

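The wrist view shows the tall panel edge at (260,180), midway between the open fingers, and its position agrees with the other cameras. Next: descend.

```bash
python3 go.py 476.9 -257.7 98 16.9
```

```text
t [0.107 0.082 5.882] r [-0.005 -0.002 -0.059] q [-0.74 -0.07 -0.08  1.56 -0.    0.54] t 1.75 [-0.4 -1.1 -0.3] 0.5987654899069297 0.0
```

Request:
servo_tool --deltas '[{"tx": 0.1, "ty": 0.08, "tz": 0.7, "rx": 0.0, "ry": 0.0, "rz": -0.06, "fingers": 0.6}, {"tx": 0.1, "ty": 0.08, "tz": 1.5, "rx": 0.0, "ry": 0.0, "rz": -0.06, "fingers": 0.6}, {"tx": 0.1, "ty": 0.08, "tz": 2.3, "rx": 0.0, "ry": 0.0, "rz": -0.06, "fingers": 0.6}, {"tx": 0.1, "ty": 0.08, "tz": 2.9, "rx": 0.0, "ry": 0.0, "rz": -0.06, "fingers": 0.6}, {"tx": 0.1, "ty": 0.08, "tz": 3.2, "rx": 0.0, "ry": 0.0, "rz": -0.06, "fingers": 0.6}, {"tx": 0.1, "ty": 0.08, "tz": 3.2, "rx": 0.0, "ry": 0.0, "rz": -0.06, "fingers": 0.6}, {"tx": 0.1, "ty": 0.08, "tz": 3.2, "rx": 0.0, "ry": 0.0, "rz": -0.06, "fingers": 0.6}]'

```text
clock: 2.45
ee_pos: [0.4775, -0.2579, 0.1661]
ee_rot: [0.595, 0.804, -0.0, 0.0]
contact_force: [-0.2, -0.2, -0.3]
width: 0.599
gripper_force: 0.0
```

```bash
python3 go.py 476.9 -257.7 98 16.9
```

```text
t [ 0.017 -0.021  2.722] r [0.004 0.007 0.011] q [-0.74 -0.07 -0.22  1.42 -0.    0.54] t 2.45 [-0.2 -0.2 -0.3] 0.5987407988952512 0.0
```

Aligned within 0.5 mm. Final descent.

Request:
servo_tool --deltas '[{"tx": 0.0, "ty": -0.02, "tz": 0.5, "rx": 0.0, "ry": 0.0, "rz": 0.0, "fingers": 0.6}, {"tx": 0.0, "ty": -0.02, "tz": 1.1, "rx": 0.0, "ry": 0.0, "rz": 0.0, "fingers": 0.6}, {"tx": 0.0, "ty": -0.02, "tz": 1.7, "rx": 0.0, "ry": 0.0, "rz": 0.0, "fingers": 0.6}, {"tx": 0.0, "ty": -0.02, "tz": 2.3, "rx": 0.0, "ry": 0.0, "rz": 0.0, "fingers": 0.6}, {"tx": 0.0, "ty": -0.02, "tz": 2.7, "rx": 0.0, "ry": 0.0, "rz": 0.0, "fingers": 0.6}, {"tx": 0.0, "ty": -0.02, "tz": 2.7, "rx": 0.0, "ry": 0.0, "rz": 0.0, "fingers": 0.6}, {"tx": 0.0, "ty": -0.02, "tz": 2.7, "rx": 0.0, "ry": 0.0, "rz": 0.0, "fingers": 0.6}]'

```text
clock: 3.15
ee_pos: [0.4769, -0.2576, 0.0978]
ee_rot: [0.595, 0.804, -0.0, -0.0]
contact_force: [0.0, 0.4, -0.9]
width: 0.6
gripper_force: 0.0
```

Request:
servo_tool --deltas '[{"tx": 0.0, "ty": 0.0, "tz": 0.0, "rx": 0.0, "ry": 0.0, "rz": 0.0, "fingers": 0.3}, {"tx": 0.0, "ty": 0.0, "tz": 0.0, "rx": 0.0, "ry": 0.0, "rz": 0.0, "fingers": 0.2}, {"tx": 0.0, "ty": 0.0, "tz": 0.0, "rx": 0.0, "ry": 0.0, "rz": 0.0, "fingers": 0.1}, {"tx": 0.0, "ty": 0.0, "tz": 0.0, "rx": 0.0, "ry": 0.0, "rz": 0.0, "fingers": 0.0}, {"tx": 0.0, "ty": 0.0, "tz": 0.0, "rx": 0.0, "ry": 0.0, "rz": 0.0, "fingers": 0.0}, {"tx": 0.0, "ty": 0.0, "tz": 0.0, "rx": 0.0, "ry": 0.0, "rz": 0.0, "fingers": 0.0}, {"tx": 0.0, "ty": 0.0, "tz": 0.0, "rx": 0.0, "ry": 0.0, "rz": 0.0, "fingers": 0.0}]' --newtons 70

```text
clock: 3.85
ee_pos: [0.4773, -0.258, 0.0985]
ee_rot: [0.595, 0.804, -0.0, 0.001]
contact_force: [0.0, 0.5, 5.0]
width: 0.084
gripper_force: 68.8
```

```bash
python3 go.py 476.9 -257.7 295 16.9
```

```text
t [ 7.000e-03 -6.000e-03 -7.861e+00] r [0.006 0.011 0.016] q [-0.74 -0.05 -0.32  1.29  0.    0.54] t 3.85 [0.  0.5 5. ] 0.08366257501126875 68.83324027061462
```

Request:
servo_tool --deltas '[{"tx": 0.0, "ty": 0.0, "tz": -0.2, "rx": 0.0, "ry": 0.0, "rz": 0.0, "fingers": 0.0}, {"tx": 0.0, "ty": 0.0, "tz": -0.6, "rx": 0.0, "ry": 0.0, "rz": 0.0, "fingers": 0.0}, {"tx": 0.0, "ty": 0.0, "tz": -1.0, "rx": 0.0, "ry": 0.0, "rz": 0.0, "fingers": 0.0}, {"tx": 0.0, "ty": 0.0, "tz": -1.4, "rx": 0.0, "ry": 0.0, "rz": 0.0, "fingers": 0.0}, {"tx": 0.0, "ty": 0.0, "tz": -1.8, "rx": 0.0, "ry": 0.0, "rz": 0.0, "fingers": 0.0}, {"tx": 0.0, "ty": 0.0, "tz": -2.3, "rx": 0.0, "ry": 0.0, "rz": 0.0, "fingers": 0.0}, {"tx": 0.0, "ty": 0.0, "tz": -2.8, "rx": 0.0, "ry": 0.0, "rz": 0.0, "fingers": 0.0}, {"tx": 0.0, "ty": 0.0, "tz": -3.3, "rx": 0.0, "ry": 0.0, "rz": 0.0, "fingers": 0.0}]'

```text
clock: 4.65
ee_pos: [0.4769, -0.2577, 0.1816]
ee_rot: [0.595, 0.804, -0.0, 0.0]
contact_force: [0.6, 1.0, -3.1]
width: 0.078
gripper_force: 68.1
```

Request:
servo_tool --deltas '[{"tx": 0.0, "ty": 0.0, "tz": -0.6, "rx": 0.0, "ry": 0.0, "rz": 0.0, "fingers": 0.0}, {"tx": 0.0, "ty": 0.0, "tz": -1.3, "rx": 0.0, "ry": 0.0, "rz": 0.0, "fingers": 0.0}, {"tx": 0.0, "ty": 0.0, "tz": -2.0, "rx": 0.0, "ry": 0.0, "rz": 0.0, "fingers": 0.0}, {"tx": 0.0, "ty": 0.0, "tz": -2.7, "rx": 0.0, "ry": 0.0, "rz": 0.0, "fingers": 0.0}, {"tx": 0.0, "ty": 0.0, "tz": -3.4, "rx": 0.0, "ry": 0.0, "rz": 0.0, "fingers": 0.0}, {"tx": 0.0, "ty": 0.0, "tz": -4.1, "rx": 0.0, "ry": 0.0, "rz": 0.0, "fingers": 0.0}, {"tx": 0.0, "ty": 0.0, "tz": -4.6, "rx": 0.0, "ry": 0.0, "rz": 0.0, "fingers": 0.0}, {"tx": 0.0, "ty": 0.0, "tz": -4.8, "rx": 0.0, "ry": 0.0, "rz": 0.0, "fingers": 0.0}]'

```text
clock: 5.45
ee_pos: [0.4772, -0.258, 0.3021]
ee_rot: [0.595, 0.804, -0.0, 0.001]
contact_force: [-0.5, 0.3, -3.3]
width: 0.087
gripper_force: 68.2
```

```bash
python3 go.py 461.3 268.8 300 -16.2; python3 - <<'E'
from h import *
snap("side","s1")
E
```

```text
t [20.337  5.549  0.055] r [0.014 0.014 5.532] q [-0.74 -0.05  0.04  1.66 -0.    0.54] t 5.45 [-0.5  0.3 -3.3] 0.08656193389892336 68.18961024284363
```

View pics/s1.png

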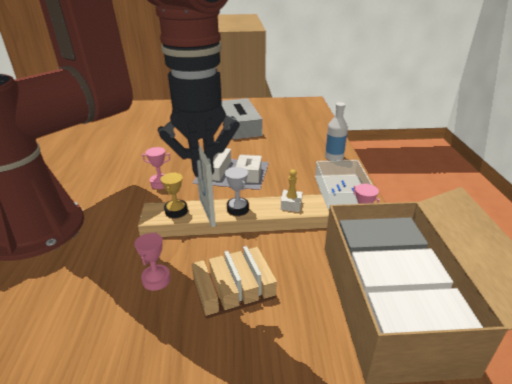

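The panel is out of the rack, held upright at about (207,185), and the short panels are still in place. Next I carry it across at height.

Request:
servo_tool --deltas '[{"tx": 0.3, "ty": 0.08, "tz": 0.0, "rx": 0.0, "ry": 0.0, "rz": 0.08, "fingers": 0.0}, {"tx": 0.9, "ty": 0.25, "tz": 0.0, "rx": 0.0, "ry": 0.0, "rz": 0.25, "fingers": 0.0}, {"tx": 1.8, "ty": 0.49, "tz": 0.0, "rx": 0.0, "ry": 0.0, "rz": 0.49, "fingers": 0.0}, {"tx": 2.8, "ty": 0.76, "tz": 0.0, "rx": 0.0, "ry": 0.0, "rz": 0.76, "fingers": 0.0}, {"tx": 3.8, "ty": 1.04, "tz": 0.0, "rx": 0.0, "ry": 0.0, "rz": 1.04, "fingers": 0.0}, {"tx": 4.8, "ty": 1.31, "tz": 0.0, "rx": 0.0, "ry": 0.0, "rz": 1.31, "fingers": 0.0}, {"tx": 5.8, "ty": 1.58, "tz": 0.0, "rx": 0.0, "ry": 0.0, "rz": 1.58, "fingers": 0.0}, {"tx": 6.8, "ty": 1.86, "tz": 0.0, "rx": 0.0, "ry": 0.0, "rz": 1.86, "fingers": 0.0}]'

```text
clock: 6.3
ee_pos: [0.471, -0.0798, 0.2992]
ee_rot: [0.671, 0.742, -0.0, -0.001]
contact_force: [1.2, -0.8, -2.9]
width: 0.081
gripper_force: 68.2
```

```bash
python3 go.py 461.3 268.8 300 -16.2
```

```text
t [13.914  1.01  -0.021] r [-0.014 -0.006  3.657] q [-0.44 -0.25 -0.14  1.68  0.    1.03] t 6.3 [ 1.2 -0.8 -2.9] 0.08082564352811511 68.161940574646
```

Request:
servo_tool --deltas '[{"tx": 0.9, "ty": 0.07, "tz": 0.0, "rx": 0.0, "ry": 0.0, "rz": 0.25, "fingers": 0.0}, {"tx": 1.8, "ty": 0.13, "tz": 0.0, "rx": 0.0, "ry": 0.0, "rz": 0.49, "fingers": 0.0}, {"tx": 2.7, "ty": 0.2, "tz": 0.0, "rx": 0.0, "ry": 0.0, "rz": 0.74, "fingers": 0.0}, {"tx": 3.7, "ty": 0.27, "tz": 0.0, "rx": 0.0, "ry": 0.0, "rz": 1.0, "fingers": 0.0}, {"tx": 4.7, "ty": 0.34, "tz": 0.0, "rx": 0.0, "ry": 0.0, "rz": 1.28, "fingers": 0.0}, {"tx": 5.7, "ty": 0.41, "tz": 0.0, "rx": 0.0, "ry": 0.0, "rz": 1.55, "fingers": 0.0}, {"tx": 6.7, "ty": 0.49, "tz": 0.0, "rx": 0.0, "ry": 0.0, "rz": 1.82, "fingers": 0.0}, {"tx": 7.6, "ty": 0.55, "tz": 0.0, "rx": 0.0, "ry": 0.0, "rz": 2.07, "fingers": 0.0}]'

```text
clock: 7.1
ee_pos: [0.4651, 0.1105, 0.2992]
ee_rot: [0.747, 0.665, -0.001, -0.001]
contact_force: [1.3, -0.0, -2.4]
width: 0.086
gripper_force: 68.2
```

```bash
python3 go.py 461.3 268.8 300 -16.2
```

```text
t [ 6.273 -0.886 -0.031] r [-0.015  0.002  1.592] q [-0.04 -0.24 -0.14  1.68  0.    1.65] t 7.1 [ 1.3 -0.  -2.4] 0.08566714676081509 68.16300988197327
```

Request:
servo_tool --deltas '[{"tx": 0.9, "ty": -0.12, "tz": 0.0, "rx": 0.0, "ry": 0.0, "rz": 0.25, "fingers": 0.0}, {"tx": 1.8, "ty": -0.25, "tz": 0.0, "rx": 0.0, "ry": 0.0, "rz": 0.49, "fingers": 0.0}, {"tx": 2.7, "ty": -0.38, "tz": 0.0, "rx": 0.0, "ry": 0.0, "rz": 0.74, "fingers": 0.0}, {"tx": 3.6, "ty": -0.51, "tz": 0.0, "rx": 0.0, "ry": 0.0, "rz": 0.95, "fingers": 0.0}, {"tx": 4.4, "ty": -0.62, "tz": 0.0, "rx": 0.0, "ry": 0.0, "rz": 1.15, "fingers": 0.0}, {"tx": 5.1, "ty": -0.72, "tz": 0.0, "rx": 0.0, "ry": 0.0, "rz": 1.3, "fingers": 0.0}, {"tx": 5.6, "ty": -0.8, "tz": 0.0, "rx": 0.0, "ry": 0.0, "rz": 1.42, "fingers": 0.0}, {"tx": 5.85, "ty": -0.85, "tz": 0.0, "rx": 0.0, "ry": 0.0, "rz": 1.5, "fingers": 0.0}]'

```text
clock: 7.9
ee_pos: [0.4607, 0.2577, 0.2992]
ee_rot: [0.796, 0.605, -0.001, -0.0]
contact_force: [-0.4, -0.1, -2.9]
width: 0.086
gripper_force: 68.1
```

Request:
servo_tool --deltas '[{"tx": 0.0, "ty": 0.0, "tz": 0.5, "rx": 0.0, "ry": 0.0, "rz": 0.0, "fingers": 0.0}, {"tx": 0.0, "ty": 0.0, "tz": 1.2, "rx": 0.0, "ry": 0.0, "rz": 0.0, "fingers": 0.0}, {"tx": 0.0, "ty": 0.0, "tz": 2.0, "rx": 0.0, "ry": 0.0, "rz": 0.0, "fingers": 0.0}, {"tx": 0.0, "ty": 0.0, "tz": 2.8, "rx": 0.0, "ry": 0.0, "rz": 0.0, "fingers": 0.0}, {"tx": 0.0, "ty": 0.0, "tz": 3.4, "rx": 0.0, "ry": 0.0, "rz": 0.0, "fingers": 0.0}, {"tx": 0.0, "ty": 0.0, "tz": 3.8, "rx": 0.0, "ry": 0.0, "rz": 0.0, "fingers": 0.0}, {"tx": 0.0, "ty": 0.0, "tz": 4.0, "rx": 0.0, "ry": 0.0, "rz": 0.0, "fingers": 0.0}, {"tx": 0.0, "ty": 0.0, "tz": 4.0, "rx": 0.0, "ry": 0.0, "rz": 0.0, "fingers": 0.0}]'

```text
clock: 8.7
ee_pos: [0.4615, 0.2564, 0.1998]
ee_rot: [0.797, 0.605, -0.0, -0.0]
contact_force: [0.4, -0.3, -1.7]
width: 0.086
gripper_force: 68.2
```

```bash
python3 go.py 461.3 268.8 146 -16.2; python3 - <<'E'
from h import *
snap("wrist","w2");snap("side","s2");snap("top","t2")
a=[cv2.imread(f"pics/{n}.png") for n in("w2","s2")]
cv2.imwrite("pics/c2.png",cv2.hconcat([a[0][:,:400],cv2.resize(a[1][60:252,130:330],None,fx=2,fy=2)]))
E
```

```text
t [ 0.474 -0.141  2.153] r [-0.004  0.004  0.101] q [ 0.26 -0.12 -0.21  1.48 -0.    2.1 ] t 8.7 [ 0.4 -0.3 -1.7] 0.08642850415229693 68.15104365348816
```

View pics/c2.png

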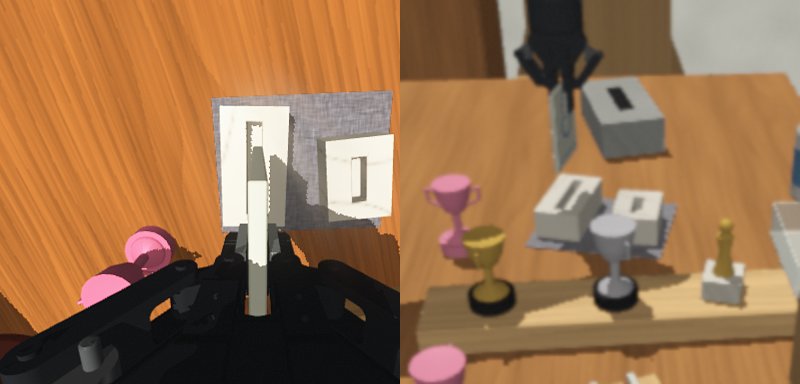

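The left half (wrist) shows the panel at column 257, over the long base's slot at (255,140). The right half (side) shows it hanging upright above the base, with the trophies untouched. I measure the remaining offset close up.

```bash
cat > e.py <<'E'
from m import *
import sys
f=sys.argv[1]; tz=float(sys.argv[2])
def ld(n): z=np.load(n+".npz");return z["im"],points("",z["d"],(z["K"],z["o"],z["R"])),z["d"]>0
for n in sys.argv[3:]:
    im,P,ok=ld(n+f); X,Y,Z=P[...,0],P[...,1],P[...,2]
    near=ok&(abs(X-.461)<.1)&(abs(Y-.268)<.1)&(im.min(2)>60)
    m=(near&(Z>.043)&(Z<.053)).astype(np.uint8); k,L,st,ce=cv2.connectedComponentsWithStats(m)
    i=[j for j in range(1,k) if st[j,4]>40]; i=[j for j in i if np.hypot(*(P[L==j][:,:2].mean(0)-[.461,.268]))<.07]
    s=P[np.isin(L,i)]; print(n,"base",len(s),rect(s[:,:2]),np.median(s[:,2]).round(4))
    # panel: points between heights, in slices
    g=ok&(abs(X-.461)<.07)&(abs(Y-.262)<.09)&(im.max(2)-im.min(2)<40)&(im.min(2)>70)
    top=tz+.032
    for lo,hi in((top-.006,top+.006),(top-.06,top-.04),(top-.1,top-.08),(top-.125,top-.108)):
        s=P[g&(Z>lo)&(Z<hi)]
        if len(s)>20: print("  panel z",round(lo,3),round(hi,3),len(s),rect(s[:,:2]),s[:,2].min().round(4),s[:,2].max().round(4))
E
python3 e.py 2 .2 w t s
```

```text
w base 5845 (array([461.5, 269.9]), array([129.8,  70.3]), 73.99) 0.0481
  panel z 0.226 0.238 2630 (array([465.8, 270.4]), array([61.3, 13.9]), 69.03) 0.2262 0.2333
  panel z 0.172 0.192 107 (array([464.9, 282.8]), array([36.7, 21.6]), 84.4) 0.1723 0.192
  panel z 0.132 0.152 37 (array([473.8, 299.6]), array([1.1, 7.7]), 163.88) 0.1347 0.1518
t base 1271 (array([458.5, 261.7]), array([116.1,  69.9]), 73.94) 0.0478
  panel z 0.226 0.238 123 (array([457.2, 241.2]), array([43.4, 46.1]), 118.32) 0.2263 0.237
s base 415 (array([461.7, 267.6]), array([134.8,  71.5]), 74.0) 0.0473
  panel z 0.226 0.238 30 (array([462.2, 229.7]), array([45.7, 44.8]), 52.26) 0.2268 0.236
  panel z 0.172 0.192 60 (array([464.9, 245.3]), array([77.2,  9.5]), 68.54) 0.1726 0.1917
  panel z 0.132 0.152 74 (array([462.7, 249.9]), array([87.1,  7.8]), 72.5) 0.1323 0.1518
  panel z 0.107 0.124 21 (array([463.6, 248.3]), array([78.2,  4.5]), 70.98) 0.1162 0.124
```

```bash
python3 go.py 461.4 269.4 165 -16; python3 - <<'E'
from h import *
z=np.load("w2.npz");P=points("",z["d"],(z["K"],z["o"],z["R"]))
print(P[190:210,252:264,2].mean(), P[210:228,252:264,2].mean())
E
```

```text
t [ 0.479 -0.169  1.448] r [ 0.012 -0.006  0.069] q [ 0.26 -0.12 -0.21  1.48 -0.    2.1 ] t 8.85 [-0.2 -0.  -2.2] 0.07958038029203109 68.1509256362915
0.23194560082622256 0.23149767783998973
```

Request:
servo_tool --deltas '[{"tx": 0.15, "ty": -0.05, "tz": 0.0, "rx": 0.0, "ry": 0.0, "rz": 0.02, "fingers": 0.0}, {"tx": 0.3, "ty": -0.1, "tz": 0.0, "rx": 0.0, "ry": 0.0, "rz": 0.05, "fingers": 0.0}, {"tx": 0.48, "ty": -0.16, "tz": 0.3, "rx": 0.0, "ry": 0.0, "rz": 0.07, "fingers": 0.0}, {"tx": 0.48, "ty": -0.16, "tz": 0.7, "rx": 0.0, "ry": 0.0, "rz": 0.07, "fingers": 0.0}, {"tx": 0.48, "ty": -0.16, "tz": 1.1, "rx": 0.0, "ry": 0.0, "rz": 0.07, "fingers": 0.0}, {"tx": 0.48, "ty": -0.16, "tz": 1.4, "rx": 0.0, "ry": 0.0, "rz": 0.07, "fingers": 0.0}, {"tx": 0.48, "ty": -0.16, "tz": 1.4, "rx": 0.0, "ry": 0.0, "rz": 0.07, "fingers": 0.0}, {"tx": 0.48, "ty": -0.16, "tz": 1.4, "rx": 0.0, "ry": 0.0, "rz": 0.07, "fingers": 0.0}]'

```text
clock: 9.65
ee_pos: [0.4609, 0.2691, 0.165]
ee_rot: [0.799, 0.602, -0.0, -0.0]
contact_force: [0.4, -0.1, -2.2]
width: 0.082
gripper_force: 68.2
```

```bash
python3 go.py 461.4 269.4 147 -16
```

```text
t [0.017 0.014 0.722] r [-0.003  0.004 -0.003] q [ 0.28 -0.1  -0.25  1.42 -0.    2.13] t 9.65 [ 0.4 -0.1 -2.2] 0.0822483835916743 68.16094994544983
```

Request:
servo_tool --deltas '[{"tx": 0.02, "ty": 0.01, "tz": 0.25, "rx": 0.0, "ry": 0.0, "rz": 0.0, "fingers": 0.0}, {"tx": 0.02, "ty": 0.01, "tz": 0.5, "rx": 0.0, "ry": 0.0, "rz": 0.0, "fingers": 0.0}, {"tx": 0.02, "ty": 0.01, "tz": 0.65, "rx": 0.0, "ry": 0.0, "rz": 0.0, "fingers": 0.0}, {"tx": 0.02, "ty": 0.01, "tz": 0.72, "rx": 0.0, "ry": 0.0, "rz": 0.0, "fingers": 0.0}, {"tx": 0.02, "ty": 0.01, "tz": 0.72, "rx": 0.0, "ry": 0.0, "rz": 0.0, "fingers": 0.0}, {"tx": 0.02, "ty": 0.01, "tz": 0.72, "rx": 0.0, "ry": 0.0, "rz": 0.0, "fingers": 0.0}]'

```text
clock: 10.25
ee_pos: [0.4615, 0.2697, 0.1474]
ee_rot: [0.799, 0.602, 0.0, 0.0]
contact_force: [0.7, 0.0, -2.4]
width: 0.085
gripper_force: 68.2
```

```bash
python3 go.py 461.4 269.4 146.5 -16; python3 - <<'E'
from h import *
snap("wrist","w3");snap("side","s3");snap("top","t3")
a=[cv2.imread(f"pics/{n}.png") for n in("w3","s3")]
cv2.imwrite("pics/c3.png",cv2.hconcat([a[0][:,:400],cv2.resize(a[1][100:196,180:280],None,fx=4,fy=4)]))
E
python3 e.py 3 .1465 w t s
```

```text
t [-0.012 -0.003  0.036] r [ 0.002  0.    -0.001] q [ 0.28 -0.09 -0.28  1.39 -0.    2.13] t 10.25 [ 0.7  0.  -2.4] 0.08541991927050921 68.19496750831604
w base 7083 (array([462.7, 274.2]), array([120.4,  70.3]), 73.91) 0.0481
  panel z 0.172 0.184 2644 (array([462.7, 285.1]), array([61.2, 24. ]), 64.18) 0.1725 0.1809
  panel z 0.118 0.138 87 (array([469.5, 296.3]), array([35.1, 19.6]), 73.39) 0.1186 0.1384
  panel z 0.078 0.098 37 (array([474.1, 312.8]), array([1.2, 7.8]), 163.4) 0.0786 0.0961
t base 1214 (array([457.1, 256.8]), array([105.9,  70.1]), 73.63) 0.0479
  panel z 0.172 0.184 106 (array([456.1, 254.8]), array([43.8, 49.2]), 117.59) 0.1729 0.1825
s base 322 (array([462.2, 268.5]), array([134.7,  70.6]), 73.68) 0.0473
  panel z 0.172 0.184 32 (array([454.9, 252.2]), array([60.1, 12.6]), 87.02) 0.1726 0.18
  panel z 0.118 0.138 58 (array([464.4, 257.4]), array([74.8, 10.5]), 66.94) 0.1185 0.1384
  panel z 0.078 0.098 67 (array([463.9, 261.1]), array([80.1,  9.4]), 67.48) 0.0785 0.0977
  panel z 0.053 0.07 36 (array([465., 264.]), array([88.6,  7.8]), 70.17) 0.0588 0.0702
```

View pics/c3.png

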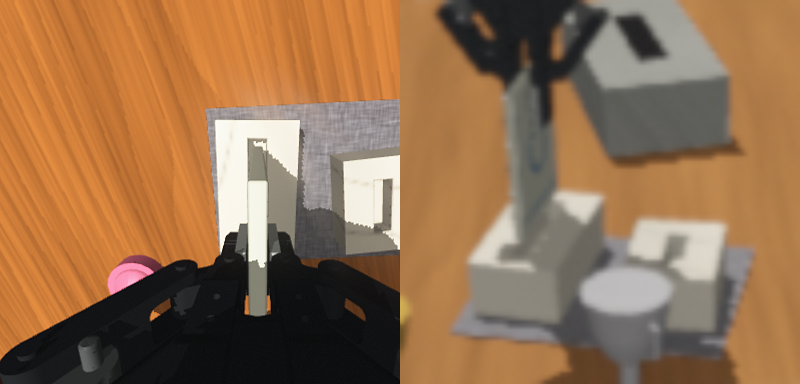

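The left half shows the panel centred across the slot and in line with it, at (257,150-230). The right half shows its lower edge just above the base, with a visible gap. Measured values are a centre error under 0.5 mm and a foot height of about 0.059 m. The wrist force equals the panel's weight, so nothing is touching.

Request:
servo_tool --deltas '[{"tx": 0.0, "ty": 0.0, "tz": 0.02, "rx": 0.0, "ry": 0.0, "rz": 0.0, "fingers": 0.0}, {"tx": 0.0, "ty": 0.0, "tz": 0.02, "rx": 0.0, "ry": 0.0, "rz": 0.0, "fingers": 0.0}, {"tx": 0.0, "ty": 0.0, "tz": 0.02, "rx": 0.0, "ry": 0.0, "rz": 0.0, "fingers": 0.0}, {"tx": 0.0, "ty": 0.0, "tz": 0.02, "rx": 0.0, "ry": 0.0, "rz": 0.0, "fingers": 0.0}, {"tx": 0.0, "ty": 0.0, "tz": 0.02, "rx": 0.0, "ry": 0.0, "rz": 0.0, "fingers": 0.0}]'

```text
clock: 10.9
ee_pos: [0.4615, 0.2696, 0.1467]
ee_rot: [0.799, 0.602, -0.0, 0.0]
contact_force: [0.7, 0.2, -2.4]
width: 0.085
gripper_force: 68.2
```

```bash
python3 go.py 461.4 269.4 146.5 -16; python3 -c "
from rig import *
print(sign_off())"
```

```text
t [-0.01  0.    0.01] r [-0.     0.001 -0.002] q [ 0.28 -0.09 -0.28  1.38 -0.    2.13] t 10.9 [ 0.7  0.2 -2.4] 0.08518479421403681 68.1947135925293
the job is handed in; nothing more can be done
None
```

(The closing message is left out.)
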